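# Fit the tension spring on the mixer's belt tensioner bar

## Robot

A 6-joint arm with a two-finger parallel gripper is mounted at the origin on a cart in front of the work surface, level with it; the furniture and walls round the work are solid. World frame = base frame: x ahead of the robot, y to its left, z up, the work surface at z = 0. Lengths are in mm, angles in degrees, forces in N, time in s.
With the tool pointing down it reaches from about 350 to 850 mm from the base axis. Payload 8.1 kg.
Tool frame: the origin (TCP) lies on the centre line of the jaws, within the pads' length; the fingertips stand 19 mm ahead of it and the grasp point (between the pads) is the TCP; z points along the fingers, y is the line along which they close (so a half turn about z gives the same grasp; the last joint's range is limited). The gripper opens to 85 mm and grips with 20 to 120 N. Pads are 22 mm wide; open, the fingers measure 114 mm over their backs; the gripper's body (76 mm by 85 mm) begins 54 mm behind the grasp point. The pads swing forward as they close: fully open they stand 13 mm farther back than shut.
Start: joints at [-73.476, 7.471, 85.268, -0, 87.261, -4.893], TCP at [219.113, -558.565, 250.292] pointing down, gripper open.
Joint ranges: [-169.43, 169.43], [-51.17, 129.36], [1.28, 143.12], [-76.62, 256.62], [0, 156.53], [-152.29, 152.29]. Speed limits (degrees/s): [136.94, 136.94, 159.86, 180, 180, 180].

## Interface

Orientations are given as [roll, pitch, yaw] about the fixed x, y, z axes, in that order (R = Rz(yaw) Ry(pitch) Rx(roll)).
In Python, from bench import r gives the robot as it stands. The module is installed in compiled form; this text tells all that it offers.
- The arm moves only by the tool servo_tool, never from a script. Its arguments are lists of equal length, an entry for each row: "fingers": the finger opening in m, from 0 to 0.0854; "linear": the shift along the tool's x, y, z in m, a list of three; "rotation": the turn, a rotation vector about the tool's x, y, z in degrees, a list of three. A call has 1 to 10 rows; each row is the pose to reach, as a shift and turn from the pose commanded when the call began, along the tool's axes at that moment; what a row does not reach only later rows make up. A row lasts 1/10 s, in which the tool goes at most 50 mm and 8.59 degrees, less where a joint would pass 70% of its speed; a pose out of reach is approached as far as the arm can. A call with a gripper value outside its range is refused whole. The fingers move at their own pace and stop on an object; "force" is the grip in N (left out, the last holds). Time passes only in rows, so rows that repeat a pose let the fingers close. It gives the time, the measured TCP pose, the force, the opening and the grip force at its end, in the units of the state.
- r.sense(): the state, without advancing time (a new reading comes with each control period).
- r.snapshot(name): name is "scene" or "top" or "wrist"; returns a dict with "frame" (480x640x3 uint8, red, green, blue), "fx", "fy", "cx", "cy" (pixels), "k1" (the pictures are not rectified: a ray, as slopes to the right and down, at radius r is drawn at 1 + k1 r^2 times it, then the intrinsics apply), "camera_from_world" (4x4, takes a point from world to camera coordinates). Camera axes: x right, y up, looking along -z (the intrinsics and any distortion apply to the point x, -y, -z); pixel columns grow to the right and rows downward; lengths in mm; the calibration is good to about 2 mm. A picture is of the moment at which its call begins. There is no depth.
- r.hand_in(): hands the job in; it is judged then, once.
The state is a dict: "time": time; "joint_pos": joint angles; "qd": joint speeds; "joint_efforts": joint torques, N m; "tool_pos": TCP position; "tcp_rot": TCP orientation; "ft_force": force on the tool from outside, world axes, zero at the start; "wrist_torque": the same for the moment, N m; "finger_gap": finger opening in mm; "grip_force": force on a finger pad.
Only numpy, scipy, OpenCV 4.12 (cv2) and the standard library are available. Lean on these libraries where they do the work, as an engineer would, in place of code of your own. Each camera call takes 0.05 s, during which the arm holds its last target. There are 200 camera calls.

## Task

Fit the steel tension spring onto the mixer's tensioner bar: first drop its down-turned hook fully into the short slotted hole in the bar so that the coil lies on the bar, then stretch the spring and slip its eye over the brass post, down under the post's button head, and let go. Be gentle: never press or pull the spring against the bar or the post with more than about 20 N, never stretch it more than 45 mm, and leave everything else on the worktop where it lies.

Things in the scene. Friction and masses are not known exactly. Their poses are not given: they have to be found in the camera images.
- spring: bright steel tension spring, about 0.1 kg, lying level in the blue cradle with its hook hanging free beyond one end. Origin on the coil's axis, above the hook's designed place; x along the coil from hook to eye, z up (level, as it is to be fitted). Coil 18 mm across (collides as an 18x18 mm square bar) from x = 15 to 75 mm. It does not bend
- coil_grip (a point): middle of the coil's hook-side part, on its axis, 45 mm along x from the spring's origin: grip the coil here from above, across (18 mm wide), between the cradle's saddles. Moves with the hook; axes as the spring's
- hook_tip_design (a point): where the hook's tip was designed to be: 27 mm straight below the spring's origin. The hook is a 6 mm round wire from the coil that turns straight down, tip flat with a broken edge. Hooks are bent by hand: the real peg stands up to about 10 mm to either side (spring's y) of this point, which this reading does not tell, so feel for the hole sideways
- eye_center (a point): centre of the eye at the spring's other end: a flat level ring, hole 15 mm, outside 25 mm, 5 mm thick; the point is at mid thickness, 6.5 mm below the coil's axis, 120 mm along x from the spring's origin plus the stretch. Axes as the spring's
- eye_grip (a point): middle of the eye's dark steel grip block, on the coil's axis, 25 mm from the eye's centre towards the hook: block 22 mm long (x), 12 mm wide (y), 18 mm high. Grip it from above, across, to stretch the spring. Axes as the spring's
- eye (a joint): stretch of the spring, m: 0 as it lies; it pulls back with 2.8 N + 280 N/m x stretch (7 to 10 N when fitted); more than 0.045 spoils it
- bar: tensioner bar, fixed: aluminium bed 180x56 mm (x, y), top face 30 mm above the worktop, on a dark base plate 180x78x6 mm; origin under its middle, x along it from the hole to the post
- anchor_hole (a point): middle of the mouth of the upright anchor hole in the bar's top face: a slot 12 mm long (bar's x), 7.5 mm wide (y), 24 mm deep; axes as the bar's. With the hook fully in, the coil lies on the bar and its axis is 9 mm above this point
- post: brass post on the bar's top face, fixed, 142 to 152 mm from the hole; origin at its foot's middle on the bar's top, z up. Shaft 8 mm thick and 6.5 mm high, then a button head 10.6 mm wide, tapered on top, that ends 11 mm above the bar. Fitted, the eye lies on the bar round the shaft; the spring pulls it back against the post's far side
- cradle: blue plastic cradle 110x36 mm, fixed, with two 36 mm wide saddles 45 mm high over all that carry the spring with its axis 43 mm above the worktop; origin under its middle, 60 mm along x from the spring's origin, x along the spring
- hex_key: L-shaped steel hex key, 33x93x5 mm, a bystander; origin at its underside's middle
- wing_bolt: T-shaped steel clamp bolt, 50x59x16 mm, a bystander; origin at its underside's middle
- tape_1: roll of brown tape lying flat, 96x95x25 mm, a bystander; origin at its underside's middle
- thermometer: steel probe thermometer, 37x137x37 mm, a bystander; origin at its underside's middle

How it is judged:
By the outcome, as a careful person would: the job done as asked, in the order asked, and still so for the second after the job is handed in, with the robot touching nothing.
It also fails if it takes over 72 s, if anything falls off the work surface, if the arm or the gripper's body presses on something with over 40 N, if the wrist force passes 120 N, or if a joint passes its speed limit or range.

## Working session

There is one attempt and no reset: what is moved stays moved. The work goes in short steps, Python scripts to look and compute and a tool call to move; the robot and the scene stay as the last step left them, time stands still between calls to the robot, and variables do not carry over. Pictures are saved under pics/ and viewed, at most 10 in all, crops included, and the job is handed in when it is done.

Besides the shell and the picture viewer there is one more tool, called after "Call:" as a command line: name --argument value ..., lists and objects as JSON in quotes. servo_tool: Moves the arm, as the interface text tells. Its arguments: {"type":"object","properties":{"fingers":{"type":"array","items":{"type":"number"}},"linear":{"type":"array","items":{"type":"array","items":{"type":"number"}}},"rotation":{"type":"array","items":{"type":"array","items":{"type":"number"}}},"force":{"type":"number"}},"required":["fingers","linear","rotation"]}

```bash
mkdir -p pics; cat > h.py <<'E'
import numpy as np, cv2
from bench import r
def ray(s,u,v):
    x=(u-s["cx"])/s["fx"];y=(v-s["cy"])/s["fy"]
    a,b=x,y
    for _ in range(20):
        k=1+s["k1"]*(a*a+b*b);a,b=x/k,y/k
    M=np.array(s["camera_from_world"]);R=M[:3,:3];o=-R.T@M[:3,3]
    return o,R.T@np.array([a,-b,-1])
def plane(s,u,v,z):
    o,d=ray(s,u,v);return o+d*(z-o[2])/d[2]
def proj(s,p):
    M=np.array(s["camera_from_world"]);c=M[:3,:3]@np.array(p,float)+M[:3,3]
    a,b=c[0]/-c[2],-c[1]/-c[2];k=1+s["k1"]*(a*a+b*b)
    return s["cx"]+s["fx"]*a*k,s["cy"]+s["fy"]*b*k
def save(s,n):cv2.imwrite("pics/"+n+".png",s["frame"][:,:,::-1])
E
python3 - <<'E'
from h import *
import pickle
for n in("scene","top"):
    s=r.snapshot(n);save(s,n);pickle.dump(s,open(n+".pkl","wb"))
    o,d=ray(s,320,240);print(n,o.round(),d.round(2),s["fx"],s["k1"])
print(r.sense())
E
```

```text
scene [ 45. 844. 694.] [ 0.49 -0.63 -0.6 ] 616.8892523553867 -0.17441318706996428
top [ 526.  193. 1052.] [ 0.04 -0.04 -1.  ] 602.6750853380745 -0.13105722621201008
{'time': 0.1, 'joint_pos': array([-7.34771534e+01,  7.51087994e+00,  8.53245952e+01, -1.77503123e-03,
        8.72621300e+01, -4.89324847e+00]), 'qd': array([-0.03833154, -0.09447972, -0.13304036, -0.03285234,  0.01569025,
        0.00429147]), 'joint_efforts': array([ 6.20540559e-04, -5.70951533e+01, -5.01942730e+01, -2.58240270e-04,
        8.08104174e-03, -5.82955840e-05]), 'tool_pos': array([ 218.95557003, -558.1087218 ,  249.33337171]), 'tcp_rot': array([-1.79902599e+02, -6.55927286e-03,  2.14161758e+01]), 'ft_force': array([-0.36981178,  0.1028556 , -0.21485358]), 'wrist_torque': array([ 0.00360108, -0.00381878, -0.00972371]), 'grip_force': 0.0, 'finger_gap': 85.33917269835453}
```

View pics/top.png

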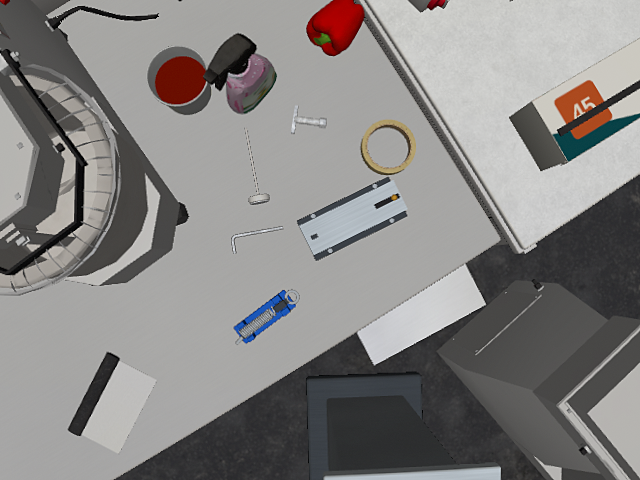

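View pics/scene.png

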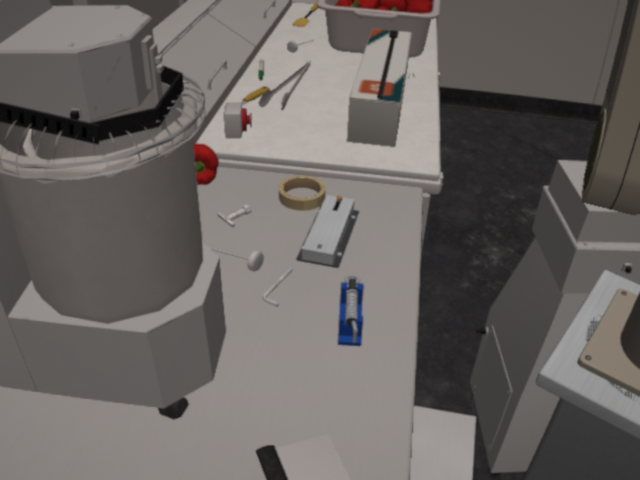

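The top view shows the blue cradle around (266,316), with the hook at its lower-left end (238,343) and the eye at (292,297). The bar is around (352,218), with the hole near (314,236) and the brass post near (394,198). The scene view agrees with this.

```bash
python3 - <<'E'
from h import *
import pickle
s=pickle.load(open("top.pkl","rb"));f=s["frame"];hsv=cv2.cvtColor(f,cv2.COLOR_RGB2HSV)
P=lambda u,v,z:plane(s,u,v,z)[:2].round(1)
m=((hsv[...,0]>100)&(hsv[...,0]<125)&(hsv[...,1]>150)).astype(np.uint8)
m[:250]=0;m[370:]=0;m[:,330:]=0
c=cv2.minAreaRect(np.argwhere(m)[:,::-1].astype(np.float32));print("cradle",c,P(*c[0],25))
b=cv2.boxPoints(c);print([P(*q,25) for q in b])
m=((hsv[...,0]>14)&(hsv[...,0]<28)&(hsv[...,1]>150));m[:180]=0;m[215:]=0;m[:,:370]=0;m[:,410:]=0
q=np.argwhere(m).mean(0)[::-1];print("post",q,m.sum(),P(*q,40))
print("hole",P(314,236,30),"hook",P(238,343,43),"eye",P(292,297,36))
for k in("+x",(600,0,0)),("+y",(500,100,0)),("o",(500,0,0)):print(k[0],proj(s,k[1]))
cr=f[170:360,220:420];cv2.imwrite("pics/topcrop.png",cv2.resize(cr,None,fx=3.1,fy=3.1,interpolation=cv2.INTER_CUBIC)[:,:,::-1])
E
```

```text
cradle ((161.66026306152344, 322.0582275390625), (258.15899658203125, 101.29597473144531), 8.923988342285156) [431.5 427.5]
[array([383.4, 668.7]), array([556.4, 635.9]), array([476.4, 195.3]), array([306.9, 227. ])]
post [393.88461538 197.03846154] 26 [632.5  26.6]
hole [570.7 163.8] hook [395.1 296.2] eye [468.8 204. ]
+x (np.float64(405.8862829375472), np.float64(217.48873454264947))
+y (np.float64(351.2053666040679), np.float64(276.1056833567035))
o (np.float64(407.9075109338368), np.float64(274.28475615377164))
```

View pics/topcrop.png

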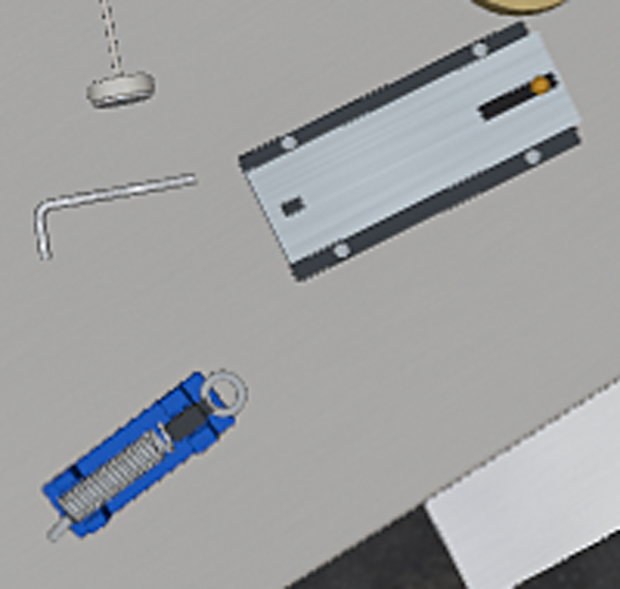

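```bash
cat >> h.py <<'E'
from scipy.spatial.transform import Rotation as Ro
def go(p,yaw):
    t=r.sense();R=Ro.from_euler("xyz",t["tcp_rot"],degrees=True);T=Ro.from_euler("xyz",[180,0,yaw],degrees=True)
    print("lin",(R.inv().apply(np.array(p)-t["tool_pos"])/1000).round(4),"rot",(R.inv()*T).as_rotvec(degrees=True).round(2))
E
python3 - <<'E'
from h import *
import pickle
s=pickle.load(open("top.pkl","rb"))
P=lambda u,v,z:plane(s,220+u/3.1,170+v/3.1,z)
e=P(224,393,36.5);b=P(187,421,52);c=P(112,475,52);hole=P(292,207,30);post=P(541,85,41)
n=lambda a:a[:2].round(1)
print("eye",n(e),"blk",n(b),"coil",n(c),"hole",n(hole),"post",n(post))
print(np.linalg.norm((post-hole)[:2]),np.linalg.norm((e-b)[:2]))
d=(e-c)[:2];phi=np.degrees(np.arctan2(d[1],d[0]));print("spring ang",phi,"bar",np.degrees(np.arctan2(*(post-hole)[1::-1])))
u=d/np.linalg.norm(d);g=e[:2]-75*u;print("grip",g)
go([*g,200],phi+180)
E
```

```text
eye [469.2 203.5] blk [455.8 223.5] coil [428.1 264.3] hole [569.3 163.5] post [631.7  25.7]
151.30366489216127 24.105644257927324
spring ang -55.9500557490709 bar -65.6367254041649
grip [427.22707136 265.65419647]
lin [ 0.4947 -0.6908  0.0506] rot [-6.0000e-02 -9.0000e-02 -1.0263e+02]
```

Call:
servo_tool --fingers '[0.06,0.06,0.06,0.06,0.06,0.06,0.06,0.06,0.06,0.06]' --linear '[[0.39,-0.28,0],[0.39,-0.28,0],[0.39,-0.28,0],[0.39,-0.28,0],[0.39,-0.28,0],[0.39,-0.28,0],[0.39,-0.28,0],[0.39,-0.28,0],[0.39,-0.28,0],[0.4,-0.3,0]]' --rotation '[[0,0,-102.5],[0,0,-102.5],[0,0,-102.5],[0,0,-102.5],[0,0,-102.5],[0,0,-102.5],[0,0,-102.5],[0,0,-102.5],[0,0,-102.5],[0,0,-102.5]]' --force 60

```text
time: 1.1
tool_pos: [482.5, -132.3, 250.0]
tcp_rot: [-180.0, -0.0, 107.7]
ft_force: [0.9, -0.4, 0.5]
finger_gap: 60.4
grip_force: 0.0
```

```bash
python3 - <<'E'
from h import *
go([427,266,200],124)
print(r.sense()["joint_pos"])
E
```

```text
lin [0.3963 0.0683 0.05  ] rot [ -0.    -0.   -16.29]
[-2.12055781e+01 -8.13182102e+00  1.00845043e+02  4.04892513e-04
  8.72876681e+01 -3.89148923e+01]
```

Call:
servo_tool --fingers '[0.06,0.06,0.06,0.06,0.06,0.06,0.06,0.06,0.06,0.06]' --linear '[[0.396,0.068,0.05],[0.396,0.068,0.05],[0.396,0.068,0.05],[0.396,0.068,0.05],[0.396,0.068,0.05],[0.396,0.068,0.05],[0.396,0.068,0.05],[0.396,0.068,0.05],[0.396,0.068,0.05],[0.396,0.068,0.05]]' --rotation '[[0,0,-16.3],[0,0,-16.3],[0,0,-16.3],[0,0,-16.3],[0,0,-16.3],[0,0,-16.3],[0,0,-16.3],[0,0,-16.3],[0,0,-16.3],[0,0,-16.3]]'

```text
time: 2.1
tool_pos: [427.4, 265.2, 199.5]
tcp_rot: [-179.9, -0.0, 123.8]
ft_force: [-0.2, -0.5, -0.8]
finger_gap: 60.5
grip_force: 0.0
```

```bash
python3 - <<'E'
from h import *
import pickle
print(r.sense()["tool_pos"],r.sense()["tcp_rot"])
s=r.snapshot("wrist");save(s,"w1");pickle.dump(s,open("w1.pkl","wb"))
o,d=ray(s,320,240);print(o,d,s["fx"],s["k1"])
E
```

```text
[427.36083473 265.15083784 199.47322917] [-1.79899612e+02 -2.56484795e-03  1.23849035e+02]
[387.96172801 323.43163336 323.47708152] [ 0.14949069 -0.22361898 -0.96317592] 338.33055205343237 -0.04097920803865626
```

View pics/w1.png

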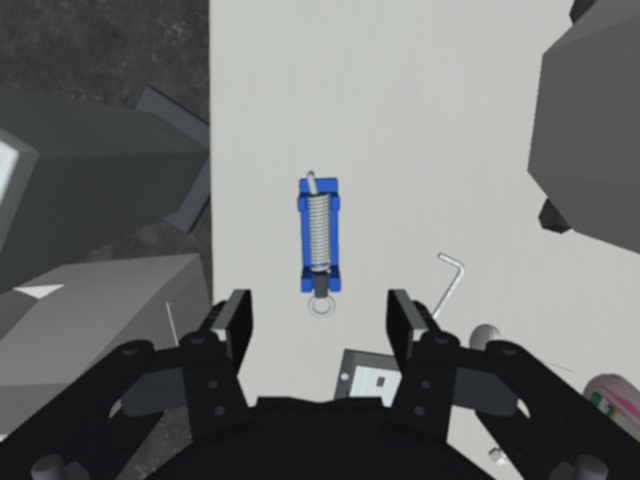

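The wrist view shows the coil axis at about column 320 (rows 195–270), the eye at (321,307) and the hook tip bent to the image left at about (310,174). I'll measure those more exactly.

```bash
python3 - <<'E'
from h import *
import pickle
s=pickle.load(open("w1.pkl","rb"));f=s["frame"];hsv=cv2.cvtColor(f,cv2.COLOR_RGB2HSV)
blue=(hsv[...,0]>100)&(hsv[...,0]<130)&(hsv[...,1]>120)
pts=[]
for v in range(205,262,4):
    c=np.where(blue[v,290:350])[0]+290
    gap=[(a,b) for a,b in zip(c,c[1:]) if b-a>8]
    if gap: a,b=gap[0];pts.append(plane(s,(a+b)/2,v,43+3)[:2]);
pts=np.array(pts);d=np.linalg.svd(pts-pts.mean(0))[2][0];d*=np.sign(-d[1]);m=pts.mean(0)
print("coil ang",np.degrees(np.arctan2(d[1],d[0])),m)
# blue extents: cradle centre
ys,xs=np.where(blue[160:300,280:360]);P=np.array([plane(s,x+280,y+160,45)[:2] for x,y in zip(xs,ys)])
rc=cv2.minAreaRect(P.astype(np.float32));print("cradle",rc)
e=plane(s,321,306.5,39)[:2];print("eye",e,"side off axis",np.cross(d,e-m),"along",(e-m)@d)
for uv in((310,174),(313,183),(316,192)):
    p=plane(s,*uv,43)[:2];print("hook",uv,"s along from eye",(p-e)@d,"lat(y spring)",np.cross(d,p-m))
print("side cradle",np.cross(d,np.array(rc[0])-m),"along to eye",(e-np.array(rc[0]))@d)
cv2.imwrite("pics/w1c.png",cv2.resize(f[160:325,270:370],None,fx=3.6,fy=3.6,interpolation=cv2.INTER_CUBIC)[:,:,::-1])
E
```

```text
coil ang -54.930861974713984 [427.23738856 263.61478911]
cradle ((429.10479736328125, 260.2247314453125), (33.67607879638672, 98.99270629882812), 35.1356201171875)
eye [468.47394626 204.75125098] side off axis -0.07045302652169738 along 71.87047271719786
hook (310, 174) s along from eye -121.20762449315943 lat(y spring) -6.490719253101428
hook (313, 183) s along from eye -113.85638628502133 lat(y spring) -4.242105650270318
hook (316, 192) s along from eye -106.40657387296305 lat(y spring) -1.9626000539821078
side cradle -0.41940857103572293 along to eye 68.02290165481591<stdin>:15: DeprecationWarning: Arrays of 2-dimensional vectors are deprecated. Use arrays of 3-dimensional vectors instead. (deprecated in NumPy 2.0)
<stdin>:17: DeprecationWarning: Arrays of 2-dimensional vectors are deprecated. Use arrays of 3-dimensional vectors instead. (deprecated in NumPy 2.0)
<stdin>:18: DeprecationWarning: Arrays of 2-dimensional vectors are deprecated. Use arrays of 3-dimensional vectors instead. (deprecated in NumPy 2.0)
```

View pics/w1c.png

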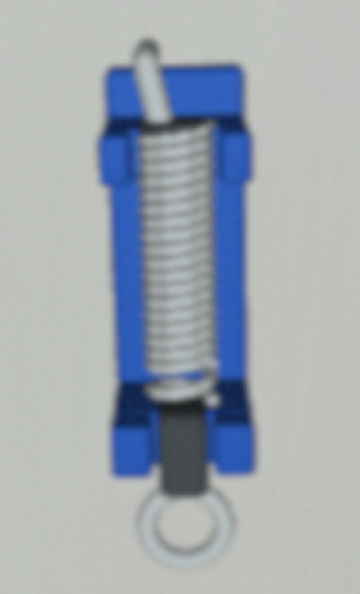

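```bash
python3 - <<'E'
from h import *
go([425.4,266.1,56],125)
E
```

```text
lin [ 0.0032 -0.0008  0.1438] rot [-0.07  0.02 -1.25]
```

Call:
servo_tool --fingers '[0.06,0.06,0.06,0.06,0.06,0.06,0.016,0.01,0.01,0.01]' --linear '[[0.003,-0.001,0.04],[0.003,-0.001,0.08],[0.003,-0.001,0.12],[0.003,-0.001,0.143],[0.003,-0.001,0.143],[0.003,-0.001,0.143],[0.003,-0.001,0.143],[0.003,-0.001,0.143],[0.003,-0.001,0.143],[0.003,-0.001,0.143]]' --rotation '[[0,0,-1.2],[0,0,-1.2],[0,0,-1.2],[0,0,-1.2],[0,0,-1.2],[0,0,-1.2],[0,0,-1.2],[0,0,-1.2],[0,0,-1.2],[0,0,-1.2]]' --force 60

```text
time: 3.15
tool_pos: [427.1, 266.6, 59.2]
tcp_rot: [179.8, 0.0, 124.9]
ft_force: [-0.6, -1.5, 6.3]
finger_gap: 16.3
grip_force: 59.1
```

```bash
python3 - <<'E'
from h import *
s=r.snapshot("wrist");save(s,"w2")
t=r.sense();print(t["tool_pos"],t["ft_force"],t["finger_gap"],t["wrist_torque"],t["qd"].round(2))
cv2.imwrite("pics/w2c.png",cv2.resize(s["frame"][130:430,170:470],None,fx=2,fy=2,interpolation=cv2.INTER_CUBIC)[:,:,::-1])
E
```

```text
[427.1336001  266.59559844  59.16153523] [-0.06051689 -1.61383632  6.11049854] 16.205220940625757 [-0.25353968  0.10465107 -0.05044772] [ 0.    0.04  0.04 -0.05  0.02  0.06]
```

View pics/w2c.png

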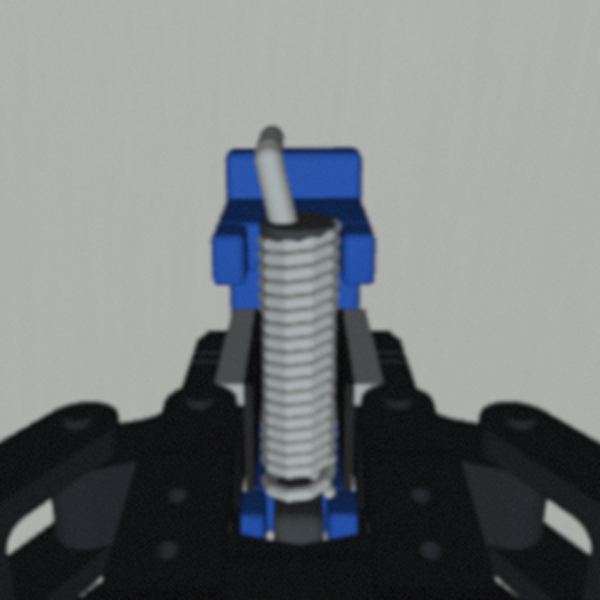

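The grip is sound: the pads sit across the coil, between the saddles. The hook bends to image-left, at about (270,135) in the crop. Lifting now.

Call:
servo_tool --fingers '[0.01,0.01,0.01,0.01,0.01]' --linear '[[0,0,-0.015],[0,0,-0.04],[0,0,-0.07],[0,0,-0.07],[0,0,-0.07]]' --rotation '[[0,0,0],[0,0,0],[0,0,0],[0,0,0],[0,0,0]]'

```text
time: 3.7
tool_pos: [426.6, 266.5, 128.5]
tcp_rot: [179.8, 0.0, 124.9]
ft_force: [0.3, -0.7, -1.6]
finger_gap: 16.5
grip_force: 58.8
```

```bash
python3 - <<'E'
from h import *
print(r.sense()["tool_pos"],r.sense()["ft_force"],r.sense()["finger_gap"])
go([593.8,125.2,110],114.4)
E
```

```text
[426.58224906 266.53330932 128.50903462] [ 0.29758346 -0.73082333 -1.61142875] 16.525829832427515
lin [-0.2116  0.0563  0.0188] rot [1.600e-01 1.000e-02 1.048e+01]
```

Call:
servo_tool --fingers '[0.01,0.01,0.01,0.01,0.01,0.01,0.01,0.01,0.01]' --linear '[[-0.04,0.01,0],[-0.08,0.02,0.005],[-0.12,0.03,0.01],[-0.16,0.04,0.015],[-0.195,0.05,0.019],[-0.2115,0.056,0.019],[-0.2115,0.056,0.019],[-0.2115,0.056,0.019],[-0.2115,0.056,0.019]]' --rotation '[[0,0,2],[0,0,4],[0,0,6],[0,0,8],[0,0,10],[0.2,0,10.5],[0.2,0,10.5],[0.2,0,10.5],[0.2,0,10.5]]'

```text
time: 4.6
tool_pos: [591.4, 125.2, 107.3]
tcp_rot: [-179.7, -0.0, 114.4]
ft_force: [0.2, 0.7, -1.2]
finger_gap: 16.2
grip_force: 58.9
```

```bash
python3 - <<'E'
from h import *
import pickle
s=r.snapshot("wrist");save(s,"w3");pickle.dump(s,open("w3.pkl","wb"));t=r.sense();pickle.dump(t,open("t3.pkl","wb"))
print(t["tool_pos"],t["tcp_rot"])
q=[proj(s,[569.3,163.5,30]),proj(s,[631.7,25.7,41])];print(q)
u,v=map(int,q[0]);u0=max(0,u-100);v0=max(0,v-120);print(u0,v0)
cv2.imwrite("pics/w3c.png",cv2.resize(s["frame"][v0:v0+200,u0:u0+260],None,fx=3,fy=3,interpolation=cv2.INTER_CUBIC)[:,:,::-1])
E
```

```text
[591.56197879 125.36834346 107.70562839] [-1.79737483e+02 -1.67190570e-02  1.14432836e+02]
[(np.float64(313.815405673749), np.float64(191.35625887076554)), (np.float64(314.60540427546164), np.float64(412.858950785904))]
213 71
```

View pics/w3c.png

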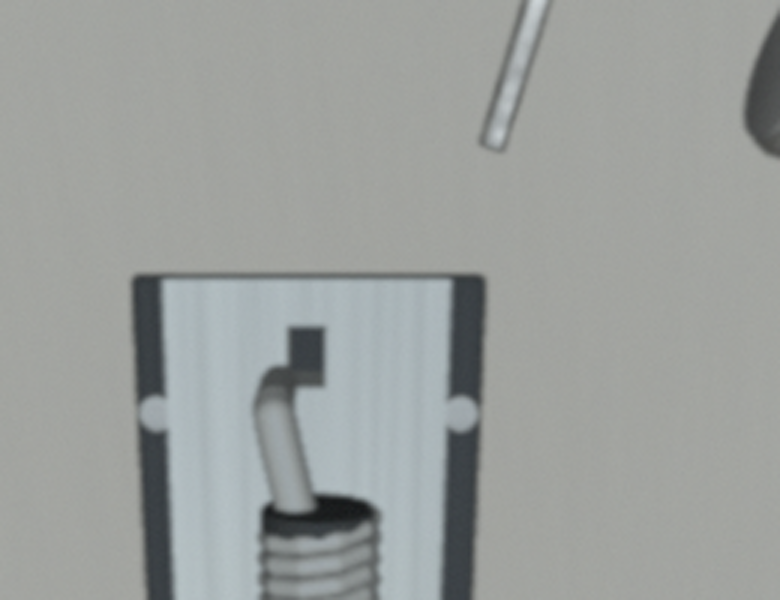

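The wrist view shows the bar aligned. The slot centre is at crop (306,356) and the peg tip at about crop (279,382).

```bash
python3 - <<'E'
from h import *
import pickle
s=pickle.load(open("w3.pkl","rb"));t=pickle.load(open("t3.pkl","rb"))
R=Ro.from_euler("xyz",t["tcp_rot"],degrees=True).inv()
F=lambda u,v,z:R.apply(plane(s,213+u/3,71+v/3,z)-t["tool_pos"]).round(1)
print("hole",F(306,356,30),plane(s,315,189.7,30))
for c,w,z in((279,382,64.5),(272,402,91)):print("peg",F(c,w,z))
print("coil face",F(320,512,91.5),"bed edges",F(163,290,30),F(452,290,30),F(172,590,30),F(442,590,30))
print("coil sides at top",F(263,585,91.5),F(380,585,91.5))
E
```

```text
hole [44.9 -3.4 77.7] [569.53962698 164.68620294  30.        ]
peg [45.  -7.4 43.3]
peg [46.1 -7.4 16.8]
coil face [30.3 -0.7 16.2] bed edges [ 57.8 -31.2  77.9] [57.7 25.  77.6] [ -4.3 -32.   77.9] [-4.3 25.  77.6]
coil sides at top [19.2 -9.1 16.3] [19.2  8.1 16.2]
```

Call:
servo_tool --fingers '[0.01,0.01,0.01,0.01,0.01]' --linear '[[0,0.002,0.01],[0,0.004,0.02],[0,0.004,0.028],[0,0.004,0.028],[0,0.004,0.028]]' --rotation '[[-0.2,0,0],[-0.2,0,0],[-0.2,0,0],[-0.2,0,0],[-0.2,0,0]]'

```text
time: 5.15
tool_pos: [595.8, 126.1, 79.6]
tcp_rot: [-179.9, -0.0, 114.4]
ft_force: [0.1, 0.4, -0.6]
finger_gap: 16.2
grip_force: 58.9
```

Call:
servo_tool --fingers '[0.01,0.01,0.01,0.01,0.01]' --linear '[[0,0,0.002],[0,0,0.004],[0,0,0.006],[0,0,0.007],[0,0,0.007]]' --rotation '[[0,0,0],[0,0,0],[0,0,0],[0,0,0],[0,0,0]]'

```text
time: 5.65
tool_pos: [596.1, 126.1, 73.1]
tcp_rot: [-180.0, 0.0, 114.4]
ft_force: [-0.1, 0.0, -1.3]
finger_gap: 16.4
grip_force: 58.9
```

```bash
python3 - <<'E'
from h import *
t=r.sense();print(t["tool_pos"],t["tcp_rot"],t["ft_force"],t["wrist_torque"])
E
```

```text
[596.14338637 126.0775923   73.12000842] [-1.79986593e+02  1.42188958e-02  1.14357998e+02] [-0.07247122  0.04121047 -1.27467889] [ 0.01526338 -0.02446565 -0.00043202]
```

Call:
servo_tool --fingers '[0.01,0.01,0.01,0.01,0.01]' --linear '[[0,0,0.001],[0,0,0.002],[0,0,0.003],[0,0,0.004],[0,0,0.004]]' --rotation '[[0,0,0],[0,0,0],[0,0,0],[0,0,0],[0,0,0]]'

```text
time: 6.15
tool_pos: [596.1, 126.1, 69.0]
tcp_rot: [-180.0, 0.0, 114.4]
ft_force: [-0.5, 0.4, -0.8]
finger_gap: 16.2
grip_force: 58.9
```

Call:
servo_tool --fingers '[0.01,0.01,0.01,0.01,0.01]' --linear '[[0,0,0.001],[0,0,0.002],[0,0,0.003],[0,0,0.003],[0,0,0.003]]' --rotation '[[0,0,0],[0,0,0],[0,0,0],[0,0,0],[0,0,0]]'

```text
time: 6.65
tool_pos: [596.1, 126.1, 66.1]
tcp_rot: [-180.0, 0.0, 114.4]
ft_force: [-1.2, -0.9, -1.2]
finger_gap: 16.7
grip_force: 58.9
```

Call:
servo_tool --fingers '[0.01,0.01,0.01,0.01,0.01]' --linear '[[0,-0.0004,0.001],[0,-0.0004,0.002],[0,-0.0004,0.003],[0,-0.0004,0.004],[0,-0.0004,0.004]]' --rotation '[[0,0,0],[0,0,0],[0,0,0],[0,0,0],[0,0,0]]'

```text
time: 7.15
tool_pos: [595.9, 126.0, 62.1]
tcp_rot: [180.0, 0.0, 114.4]
ft_force: [-0.1, 1.0, -1.5]
finger_gap: 16.0
grip_force: 58.9
```

Call:
servo_tool --fingers '[0.01,0.01,0.01,0.01,0.01,0.01]' --linear '[[0,0,0.001],[0,0,0.002],[0,0,0.003],[0,0,0.004],[0,0,0.005],[0,0,0.005]]' --rotation '[[0,0,0],[0,0,0],[0,0,0],[0,0,0],[0,0,0],[0,0,0]]'

```text
time: 7.75
tool_pos: [595.8, 126.0, 57.1]
tcp_rot: [-180.0, 0.0, 114.4]
ft_force: [-0.9, -0.0, -0.8]
finger_gap: 16.4
grip_force: 58.9
```

Call:
servo_tool --fingers '[0.01,0.01,0.01,0.01]' --linear '[[0,0,0.0005],[0,0,0.001],[0,0,0.001],[0,0,0.001]]' --rotation '[[0,0,0],[0,0,0],[0,0,0],[0,0,0]]'

```text
time: 8.15
tool_pos: [595.9, 126.0, 56.3]
tcp_rot: [180.0, 0.0, 114.4]
ft_force: [0.3, 0.6, -1.9]
finger_gap: 16.4
grip_force: 58.9
```

Call:
servo_tool --fingers '[0.01,0.01,0.01,0.01]' --linear '[[0,0,0.0005],[0,0,0.001],[0,0,0.001],[0,0,0.001]]' --rotation '[[0,0,0],[0,0,0],[0,0,0],[0,0,0]]'

```text
time: 8.55
tool_pos: [595.9, 126.0, 55.3]
tcp_rot: [180.0, 0.0, 114.4]
ft_force: [-0.1, -0.2, -0.9]
finger_gap: 16.2
grip_force: 58.9
```

Call:
servo_tool --fingers '[0.01,0.01,0.01,0.01]' --linear '[[0,0,0.0005],[0,0,0.001],[0,0,0.001],[0,0,0.001]]' --rotation '[[0,0,0],[0,0,0],[0,0,0],[0,0,0]]'

```text
time: 8.95
tool_pos: [596.0, 126.0, 55.2]
tcp_rot: [180.0, 0.0, 114.4]
ft_force: [-5.3, -0.4, 8.0]
finger_gap: 16.2
grip_force: 60.0
```

Contact at 8 N with TCP z 55.2 means the hook is seated and the coil is on the bar. Next I relieve the load, release, rise, and look at the post and eye.

Call:
servo_tool --fingers '[0.01,0.03,0.045,0.045,0.045,0.045]' --linear '[[0,0,-0.0008],[0,0,-0.0008],[0,0,-0.0008],[0,0,-0.0008],[0,0,-0.0008],[0,0,-0.0008]]' --rotation '[[0,0,0],[0,0,0],[0,0,0],[0,0,0],[0,0,0],[0,0,0]]'

```text
time: 9.55
tool_pos: [595.9, 125.9, 55.0]
tcp_rot: [-180.0, 0.0, 114.4]
ft_force: [-0.3, -0.5, 0.4]
finger_gap: 45.0
grip_force: 0.0
```

Call:
servo_tool --fingers '[0.045,0.045,0.045,0.045,0.045,0.045,0.045]' --linear '[[0,0,-0.02],[0,0,-0.05],[0,0,-0.09],[0,0,-0.12],[0,0,-0.12],[0,0,-0.12],[0,0,-0.12]]' --rotation '[[0,0,0],[0,0,0],[0,0,0],[0,0,0],[0,0,0],[0,0,0],[0,0,0]]'

```text
time: 10.25
tool_pos: [595.0, 125.9, 173.5]
tcp_rot: [-179.9, -0.0, 114.4]
ft_force: [-0.5, 0.2, -0.7]
finger_gap: 44.7
grip_force: 0.0
```

```bash
python3 - <<'E'
from h import *
import pickle
s=r.snapshot("wrist");save(s,"w4");pickle.dump(s,open("w4.pkl","wb"));t=r.sense();pickle.dump(t,open("t4.pkl","wb"))
print(t["tool_pos"],t["tcp_rot"],t["ft_force"])
cv2.imwrite("pics/w4c.png",cv2.resize(s["frame"][200:400,220:420],None,fx=3,fy=3,interpolation=cv2.INTER_CUBIC)[:,:,::-1])
E
```

```text
[594.7989311  125.86812769 173.13980979] [-1.79836082e+02 -3.35088942e-02  1.14361764e+02] [-0.38392523  0.06944831 -0.92883215]
```

View pics/w4c.png

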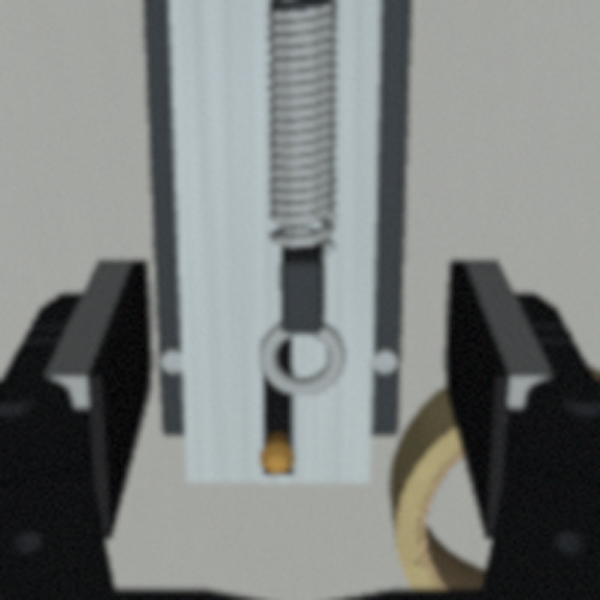

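The wrist view shows the eye at crop (303,357), the block at (303,290), and the post at (278,452), off to image-left. The spring must swing about its hook to meet the post.

```bash
python3 - <<'E'
from h import *
import pickle
s=pickle.load(open("w4.pkl","rb"));t=pickle.load(open("t4.pkl","rb"))
Y=np.radians(114.4);ex=np.array([np.cos(Y),np.sin(Y)]);ey=np.array([np.sin(Y),-np.cos(Y)])
def F(u,v,z):
    p=plane(s,220+u/3,200+v/3,z)[:2];q=p-t["tool_pos"][:2];return np.round([q@ex,q@ey],1),p.round(1)
print("eye",F(303,357,35));print("block top",F(303,290,48));print("coil mid",F(303,110,48))
f=s["frame"];hsv=cv2.cvtColor(f,cv2.COLOR_RGB2HSV)
m=(hsv[...,0]>10)&(hsv[...,0]<28)&(hsv[...,1]>140);m[:,:300]=0;m[:,325:]=0;m[:335]=0;m[360:]=0
ys,xs=np.where(m);print(m.sum(),xs.min(),xs.max(),ys.min(),ys.max(),xs.mean(),ys.mean())
print("post",F((xs.mean()-220)*3,(ys.mean()-200)*3,37.5))
print("bed sides",F(175,300,30),F(390,300,30),"bed end",F(278,482,30))
E
```

```text
eye (array([-74.1,   0.5]), array([625.8,  58.6]))
block top (array([-46.9,   0.5]), array([614.6,  83.4]))
coil mid (array([3.1, 0.5]), array([594. , 128.9]))
74 309 315 345 356 312.14864864864865 350.64864864864865
post (array([-104. ,   -7.4]), array([631.1,  28.1]))
bed sides (array([-58.5, -36.5]), array([585.7,  57.5])) (array([-58.5,  25.6]), array([642.3,  83.2])) bed end (array([-119.7,   -7.2]), array([637.7,  13.9]))
```

Call:
servo_tool --fingers '[0.045,0.045,0.045,0.045,0.045,0.045,0.045,0.045]' --linear '[[-0.03,0,0],[-0.05,0,0.03],[-0.05,0,0.06],[-0.05,0,0.09],[-0.05,0,0.11],[-0.05,0,0.12],[-0.05,0,0.12],[-0.05,0,0.12]]' --rotation '[[0,0,0],[0,0,0],[0,0,0],[0,0,0],[0,0,0],[0,0,0],[0,0,0],[0,0,0]]'

```text
time: 11.1
tool_pos: [616.7, 80.5, 55.5]
tcp_rot: [180.0, 0.0, 114.4]
ft_force: [-0.6, -0.9, 0.8]
finger_gap: 45.0
grip_force: 0.0
```

Call:
servo_tool --fingers '[0.02,0.006,0.006,0.006,0.006,0.006]' --linear '[[0,0,0],[0,0,0],[0,0,0],[0,0,0],[0,0,0],[0,0,0]]' --rotation '[[0,0,0],[0,0,0],[0,0,0],[0,0,0],[0,0,0],[0,0,0]]' --force 60

```text
time: 11.7
tool_pos: [617.6, 80.6, 56.8]
tcp_rot: [179.9, 0.1, 114.4]
ft_force: [-1.1, 1.8, 5.5]
finger_gap: 10.1
grip_force: 60.4
```

```bash
python3 - <<'E'
from h import *
t=r.sense();print(t["tool_pos"],t["tcp_rot"],t["ft_force"],t["wrist_torque"],t["finger_gap"])
E
```

```text
[617.64256253  80.55741351  56.83146637] [1.79857143e+02 7.02230085e-02 1.14368192e+02] [-1.13356596  1.76223311  5.48851203] [0.00430802 0.13344409 0.04702612] 10.14428628192102
```

The block is gripped. Next I tilt the eye end up about the hook and yaw to line up, without stretching.

Call:
servo_tool --fingers '[0.006,0.006,0.006,0.006,0.006,0.006,0.006,0.006]' --linear '[[0.0005,0,-0.002],[0.001,-0.001,-0.0035],[0.0015,-0.002,-0.005],[0.002,-0.003,-0.0065],[0.0025,-0.004,-0.008],[0.003,-0.005,-0.0095],[0.003,-0.005,-0.0095],[0.003,-0.005,-0.0095]]' --rotation '[[0,-1,0],[0,-2.1,0.5],[0,-3.2,1.1],[0.1,-4.3,1.7],[0.1,-5.4,2.4],[0.2,-6.5,3.1],[0.2,-6.5,3.1],[0.2,-6.5,3.1]]' --force 80

```text
time: 12.5
tool_pos: [610.6, 81.6, 64.6]
tcp_rot: [-180.0, 6.5, 111.3]
ft_force: [0.1, 1.2, 0.6]
finger_gap: 9.3
grip_force: 79.3
```

```bash
python3 - <<'E'
from h import *
t=r.sense();print(t["tool_pos"],t["tcp_rot"],t["ft_force"],t["wrist_torque"],t["finger_gap"])
Y=np.radians(114.4);d=t["tool_pos"]-[617.64,80.56,56.83];print(d[:2]@[np.cos(Y),np.sin(Y)],d[:2]@[np.sin(Y),-np.cos(Y)],-d[2])
E
```

```text
[610.5729785   81.55487588  64.62894579] [-179.98017728    6.50625133  111.30370661] [0.08151186 1.24056509 0.59573383] [ 0.36088948 -0.00263869 -0.10158128] 9.303634223948327
3.8254350983794927 -6.024833379949105 -7.798945786789915
```

```bash
python3 - <<'E'
from h import *
t=r.sense();R=Ro.from_euler("xyz",t["tcp_rot"],degrees=True)
print(R.inv().apply(np.array([622.5,51.2,69.8])-t["tool_pos"]))
E
```

```text
[-32.98977306   0.08324645  -1.44224714]
```

Call:
servo_tool --fingers '[0.006,0.006,0.006,0.006,0.006,0.006]' --linear '[[-0.003,0,-0.0005],[-0.006,0,-0.001],[-0.009,0,-0.0014],[-0.012,0,-0.0014],[-0.015,0,-0.0014],[-0.015,0,-0.0014]]' --rotation '[[0,0,0],[0,0,0],[0,0,0],[0,0,0],[0,0,0],[0,0,0]]'

```text
time: 13.1
tool_pos: [615.5, 67.3, 67.0]
tcp_rot: [-179.9, 6.4, 111.2]
ft_force: [-1.8, 6.0, -2.2]
finger_gap: 9.4
grip_force: 78.9
```

Call:
servo_tool --fingers '[0.006,0.006,0.006,0.006,0.006,0.006]' --linear '[[-0.004,0,0],[-0.008,0,0],[-0.012,0,0],[-0.016,0,0],[-0.018,0,0],[-0.018,0,0]]' --rotation '[[0,0,0],[0,0,0],[0,0,0],[0,0,0],[0,0,0],[0,0,0]]'

```text
time: 13.7
tool_pos: [621.2, 51.7, 68.4]
tcp_rot: [-179.9, 6.3, 111.3]
ft_force: [-3.1, 10.7, -3.6]
finger_gap: 9.5
grip_force: 78.9
```

```bash
python3 - <<'E'
from h import *
import pickle
t=r.sense();print(t["tool_pos"],t["tcp_rot"],t["ft_force"],t["wrist_torque"],t["finger_gap"])
s=r.snapshot("top");pickle.dump(s,open("top2.pkl","wb"));w=r.snapshot("wrist");pickle.dump(w,open("w5.pkl","wb"));c=r.snapshot("scene");pickle.dump(c,open("sc2.pkl","wb"))
A=cv2.resize(w["frame"][100:340,200:440],(400,400),interpolation=cv2.INTER_CUBIC)
u,v=map(int,proj(c,[632,26,36]));print(u,v,proj(s,[632,26,36]))
B=cv2.resize(c["frame"][v-40:v+40,u-40:u+40],(400,400),interpolation=cv2.INTER_CUBIC)
cv2.imwrite("pics/x5.png",np.hstack([A,B])[:,:,::-1])
E
```

```text
[621.19768203  51.71236611  68.38579087] [-179.85381063    6.32870316  111.25408314] [-3.14195493 10.65891022 -3.63028828] [ 1.97497937  0.57749051 -0.12182004] 9.509231595766087
339 197 (np.float64(393.8456854372937), np.float64(197.58982274108303))
```

View pics/x5.png

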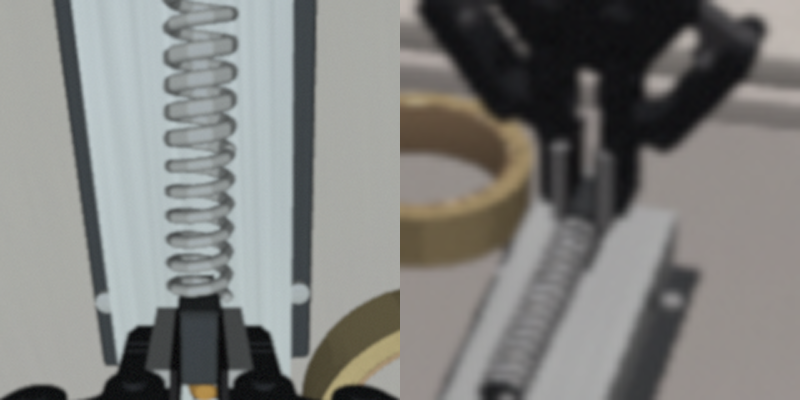

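The left panel shows the spring stretched straight along the bar. Brass is visible just past the block at about (203,391), so the eye hole is near the post. Checking the position numerically.

```bash
python3 - <<'E'
from h import *
import pickle
s=pickle.load(open("w5.pkl","rb"));t=r.sense()
f=s["frame"];hsv=cv2.cvtColor(f,cv2.COLOR_RGB2HSV)
m=(hsv[...,0]>8)&(hsv[...,0]<28)&(hsv[...,1]>120);m[:,:290]=0;m[:,350:]=0;m[:310]=0;m[370:]=0
ys,xs=np.where(m);print(m.sum(),xs.min(),xs.max(),ys.min(),ys.max())
for y in range(326,348,1):print(y,"".join("O" if m[y,x] else "%x"%(int(f[y,x].max())//16) for x in range(300,345)))
R=Ro.from_euler("xyz",t["tcp_rot"],degrees=True)
for sgn in(0,): 
  e=t["tool_pos"]+R.apply([-24.6,0,24.3]);print("eye pred",e,proj(s,e))
  for k in((-7.5,0),(7.5,0),(-12.5,0),(12.5,0),(0,7.5),(0,-7.5)):
    q=t["tool_pos"]+R.apply([-24.6+k[0],k[1],21.8]);print(k,np.round(proj(s,q),1))
for p in((631.7,26.2,41),(631.7,26.2,36.5)):print("post",np.round(proj(s,p),1))
E
```

```text
108 315 330 331 338
326 a85322112344444444444444444443211222589a97521
327 985322112344444444444444444443211223489975210
328 985222112344444444444444444433111222589863110
329 985322112344444444444444444443211222579852111
330 985222113566654555555565555554211222579742111
331 874222124799876OOOOOOOOOOOO765311223478741111
332 6532221258bba88OOOOOOOOOOOOO86412222356531011
333 3322221269bbb98OOOOOOOOOOOOOOOO21222233321111
334 1222221269bcba8OOOOOOOOOOOOOOOO21222221111111
335 1122221269bcba98OOOOOOOOOOOOOOO21222211111111
336 1122221369bcbb98OOOOOOOOOOOOOOO21222211111111
337 112222237abccba98OOOOOOOOOOOOOO21222211111111
338 112222237abcccb9789OOOOOOOa986421222211111101
339 112222137abcccba889aaabbaaaa98631222211101110
340 112222147abccccbaaaaabbbbbbbba742222211111111
341 112222247abcccccbbbbbbbbbbcccb852222211011101
342 112222248bbcccccccbbbbbbbccccb852222211010111
343 112222248abbbbbbbbbbbbbbbbbbba842222211111111
344 112222248abbbbbbbbaaaaaaaaaaaa842222211111111
345 112222247aaaaaaaaaaaaaaaaaaaa9742222211101111
346 1122222479aaaaaaaaaaaaaaaaaaa9842222211011111
347 1122222479aaaaaaaaaaaaaaaaaaaa742222211111111
eye pred [630.85373413  26.68918084  46.86132577] (np.float64(320.81514594674326), np.float64(342.2902416050435))
(-7.5, 0) [320.8 358.2]
(7.5, 0) [320.8 331.7]
(-12.5, 0) [320.8 366.7]
(12.5, 0) [320.8 322.5]
(0, 7.5) [336.  345.1]
(0, -7.5) [305.6 345.1]
post [322.  336.1]
post [321.9 330.7]
```

```bash
python3 - <<'E'
from h import *
t=r.sense();R=Ro.from_euler("xyz",t["tcp_rot"],degrees=True)
b=6.33
for f in(0,.25,.5,.75,1):
    th=b*(1-f);T=Ro.from_euler("xyz",[180,th,111.3],degrees=True)
    eye=np.array([631.8,27.3,46.9*(1-f)+(57-24.3)*f])
    p=eye-T.apply([-24.6,0,24.3]);print(f,(R.inv().apply(p-t["tool_pos"])).round(1),(R.inv()*T).as_rotvec(degrees=True).round(1))
E
```

```text
0 [ 0.2  1.  -0.1] [-0.2 -0.  -0. ]
0.25 [-0.1  1.   2.8] [-0.2  1.6 -0. ]
0.5 [-0.4  1.   5.7] [-0.2  3.2 -0. ]
0.75 [-0.7  1.   8.6] [-0.2  4.7 -0. ]
1 [-1.   1.1 11.5] [-0.2  6.3 -0. ]
```

Call:
servo_tool --fingers '[0.006,0.006,0.006,0.006,0.006,0.006]' --linear '[[0,0.001,0],[0,0.001,0],[0,0.001,0.0014],[0,0.001,0.0028],[0,0.001,0.0042],[0,0.001,0.0042]]' --rotation '[[-0.2,0,0],[-0.2,0,0],[-0.2,0.8,0],[-0.2,1.6,0],[-0.2,2.4,0],[-0.2,2.4,0]]'

```text
time: 14.45
tool_pos: [621.9, 51.6, 63.9]
tcp_rot: [180.0, 3.9, 111.3]
ft_force: [-3.9, 9.4, -1.9]
finger_gap: 9.5
grip_force: 78.8
```

Call:
servo_tool --fingers '[0.006,0.006,0.006,0.006,0.006]' --linear '[[-0.0002,0.0002,0.0012],[-0.0004,0.0002,0.0024],[-0.0006,0.0002,0.0035],[-0.0006,0.0002,0.0035],[-0.0006,0.0002,0.0035]]' --rotation '[[0,0.6,0],[0,1.3,0],[0,1.9,0],[0,1.9,0],[0,1.9,0]]'

```text
time: 14.95
tool_pos: [622.4, 51.0, 60.6]
tcp_rot: [180.0, 2.0, 111.3]
ft_force: [-3.4, 9.0, -2.6]
finger_gap: 9.2
grip_force: 78.8
```

Call:
servo_tool --fingers '[0.006,0.006,0.006,0.006,0.006]' --linear '[[-0.0002,0,0.001],[-0.0003,0,0.002],[-0.0005,0,0.003],[-0.0005,0,0.0034],[-0.0005,0,0.0034]]' --rotation '[[0,0.6,0],[0,1.3,0],[0,2,0],[0,2,0],[0,2,0]]'

```text
time: 15.45
tool_pos: [622.7, 50.4, 57.3]
tcp_rot: [180.0, 0.0, 111.3]
ft_force: [-4.4, 9.6, -2.5]
finger_gap: 9.3
grip_force: 78.8
```

Call:
servo_tool --fingers '[0.006,0.006,0.006,0.006]' --linear '[[0,0,0.0004],[0,0,0.0008],[0,0,0.0008],[0,0,0.0008]]' --rotation '[[0,0,0],[0,0,0],[0,0,0],[0,0,0]]'

```text
time: 15.85
tool_pos: [622.8, 50.5, 57.0]
tcp_rot: [180.0, 0.0, 111.3]
ft_force: [-6.0, 9.8, 0.0]
finger_gap: 9.3
grip_force: 79.2
```

Call:
servo_tool --fingers '[0.006,0.006,0.006,0.006,0.006]' --linear '[[0.001,0,0],[0.002,0,0],[0.003,0,0],[0.003,0,0],[0.003,0,0]]' --rotation '[[0,0,0],[0,0,0],[0,0,0],[0,0,0],[0,0,0]]'

```text
time: 16.35
tool_pos: [622.0, 52.6, 56.9]
tcp_rot: [180.0, 0.1, 111.3]
ft_force: [-4.3, 6.5, -1.5]
finger_gap: 9.3
grip_force: 79.0
```

Call:
servo_tool --fingers '[0.006,0.006,0.006,0.006,0.006]' --linear '[[0.0005,0,0],[0.001,0,0.0002],[0.0015,0,0.0003],[0.0015,0,0.0003],[0.0015,0,0.0003]]' --rotation '[[0,0,0],[0,0,0],[0,0,0],[0,0,0],[0,0,0]]'

```text
time: 16.85
tool_pos: [622.0, 52.9, 57.0]
tcp_rot: [179.9, 0.2, 111.3]
ft_force: [-4.8, -1.1, -4.1]
finger_gap: 9.4
grip_force: 78.8
```

Call:
servo_tool --fingers '[0.006,0.006,0.03,0.04,0.04,0.04]' --linear '[[0,0,0.0004],[0,0,0.0004],[0,0,0.0004],[0,0,0.0004],[0,0,0.0004],[0,0,0.0004]]' --rotation '[[0,0,0],[0,0,0],[0,0,0],[0,0,0],[0,0,0],[0,0,0]]'

```text
time: 17.45
tool_pos: [623.5, 53.4, 57.9]
tcp_rot: [179.7, 0.3, 111.3]
ft_force: [-0.2, -0.6, 0.3]
finger_gap: 39.8
grip_force: 0.0
```

Call:
servo_tool --fingers '[0.04,0.04,0.04,0.04,0.04,0.04,0.04,0.04]' --linear '[[0,0,-0.01],[0,0,-0.03],[0,0,-0.06],[0.03,0,-0.1],[0.055,0,-0.12],[0.055,0,-0.12],[0.055,0,-0.12],[0.055,0,-0.12]]' --rotation '[[0,0,0],[0,0,0],[0,0,0],[0,0,0],[0,0,0],[0,0,0],[0,0,0],[0,0,0]]'

```text
time: 18.25
tool_pos: [601.8, 104.4, 175.9]
tcp_rot: [179.9, 0.2, 111.3]
ft_force: [-0.2, -0.0, -0.3]
finger_gap: 40.2
grip_force: 0.0
```

```bash
python3 - <<'E'
from h import *
s=r.snapshot("wrist");t=r.sense();print(t["tool_pos"],t["ft_force"])
a=[proj(s,[569.4,164,30]),proj(s,[631.7,26.5,38])];print(a)
A=cv2.resize(s["frame"][140:400,250:390],(323,600),interpolation=cv2.INTER_CUBIC)
u,v=map(int,a[1]);B=cv2.resize(s["frame"][v-40:v+30,u-35:u+35],(470,600),interpolation=cv2.INTER_CUBIC)
cv2.imwrite("pics/end.png",np.hstack([A,B])[:,:,::-1])
E
```

```text
[601.67942954 104.17591519 175.51642849] [-0.14723985 -0.30712219 -1.83617668]
[(np.float64(308.71049138664716), np.float64(148.69266010068435)), (np.float64(319.5882056698331), np.float64(328.08546724688944))]
```

View pics/end.png

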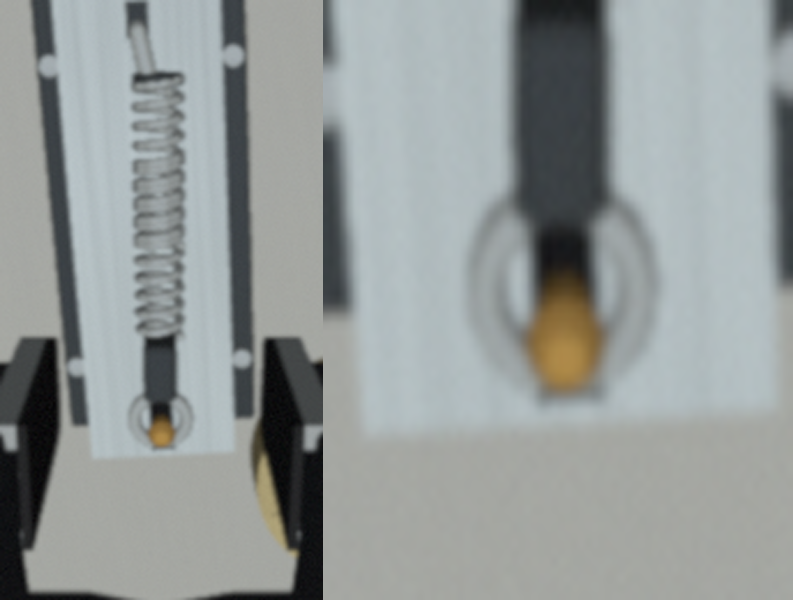

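The hook is in its slot (137,20). The eye lies round the post with its far rim under the button head (565,340), and the spring is taut. The gripper is clear, so I'm handing in.

```bash
python3 -c "
from bench import r
print(r.hand_in())"
```

```text
the job is handed in; nothing more can be done
None
```

The spring is fitted and the job handed in at about 18 s: the hook is seated in the slot, and the eye is under the post's head. Stretch was about 30 mm, and the readings I took during contact never passed about 12 N.

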